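# Move the boards on to their next stations

## Task

Move each circuit board on to its next station: the blue board, now soldered, from the board holder to the inspection light plate; the red board, now inspected, from the light plate into the test fixture; and the green board, which failed its test, from the test fixture back into the board holder. Each station takes one board, so park one of them on the pink foam pad on the way. Set each board down upright in the middle of its station, lengthwise along it and flat on its seat; do not drop a board or lay it on the bare bench, and leave the flux bottle, solder spool and tip cleaner where they stand.

Things in the scene. Friction and masses are not known exactly. Their poses are not given: they have to be found in the camera images.
- board_blue: Blue keypad board with twelve black round push buttons, in a black carrier frame 84 (x) by 54 (y) by 14 mm high, 130 g; parts on top end 23.5 mm above the underside. Origin: centre of the underside, z up. Grip it across its 54 mm width. At the start it lies in the board holder, lengthwise.
- board_red: Red driver board with a finned aluminium heat sink, two black round capacitors and a white connector, in a black carrier frame 84 (x) by 54 (y) by 14 mm high, 130 g; parts on top end 23.5 mm above the underside. Origin: centre of the underside, z up. Grip it across its 54 mm width. At the start it lies on the light plate, lengthwise.
- board_green: Green relay board with two white relays and a row of orange terminals, in a black carrier frame 84 (x) by 54 (y) by 14 mm high, 130 g; parts on top end 23.5 mm above the underside. Origin: centre of the underside, z up. Grip it across its 54 mm width. At the start it lies in the test fixture, lengthwise.
- holder: Board holder: blue base 136 (x) by 70 mm, 9 high; two rods along x (19 high, within 22 of mid y); an aluminium jaw at each end, 64 wide, with a flat ledge 24 mm above the origin (28 to 53 mm from centre in x) and an end lip 8 mm higher; 106 mm between lips; black knob on +x end to x = 86. Long sides open. Origin: centre of underside, on the bench; x from jaw to jaw. Fixed; yaw to 0.3 rad.
- lightplate: Inspection light plate: white opal plate in an aluminium frame, 132 (x) by 96 (y) mm, flat top 14 mm above the origin, black corner marks on it round the board's place in the middle. Origin: centre of the underside; x lengthwise. Fixed; turned up to 0.3 rad.
- tester: Test fixture: black base 124 (x) by 70 by 10 mm; tan pin block 104 by 60 with gold dots, flat top 30 mm above the origin; two steel dowels past each end, 8 mm above the top, 107 mm clear between. Open toggle clamp, red handle, at x = 61 to 120 mm, 80 high; stays open. Origin: centre of underside, below the block's middle; x lengthwise. Fixed; yaw to 0.3 rad.
- foam: Pink antistatic foam pad (firm), 116 (x) by 90 (y) mm, flat top 12 mm above the origin: the parking place, empty at the start. Origin: centre of the underside. Fixed; turned up to 0.3 rad.
- flux: Bystander: white flux bottle with teal band and red nozzle cap, 39 mm across, 72 mm high, loose, standing. Origin: centre of the underside.
- spool: Bystander: solder spool with blue flanges, 52 mm across, 40 mm high, loose, standing on a flange. Origin: centre of the underside.
- cleaner: Bystander: soldering tip cleaner, black pot with brass wool, 52 mm across, 40 mm high, loose. Origin: centre of the underside.
Mind the look-alikes: they are no part of the job. Leave any orange look-alike of the tester alone.

How it is judged:
On the way:
1. one of the boards is parked on the pink foam pad, flat and released (((horizontal distance between board_blue and foam below 0.035 m and z of board_blue in the frame of foam between 0.008 and 0.016 m and angle between board_blue's own z axis and vertical below 0.1 rad and linear speed of board_blue below 0.02 m/s and contact force between the fingers and board_blue below 0.1 N) or (horizontal distance between board_red and foam below 0.035 m and z of board_red in the frame of foam between 0.008 and 0.016 m and angle between board_red's own z axis and vertical below 0.1 rad and linear speed of board_red below 0.02 m/s and contact force between the fingers and board_red below 0.1 N) or (horizontal distance between board_green and foam below 0.035 m and z of board_green in the frame of foam between 0.008 and 0.016 m and angle between board_green's own z axis and vertical below 0.1 rad and linear speed of board_green below 0.02 m/s and contact force between the fingers and board_green below 0.1 N))), for 0.2 s.
At the end, for the whole second after the job is handed in: Blue board on the light plate, red in the test fixture, green in the board holder: each within 12 mm of the station's centre, long side within 0.2 rad of the station's x (either way), underside within 4 mm of seat height, tilt under 0.1 rad, at rest, released (horizontal distance between board_blue and lightplate below 0.012 m and z of board_blue in the frame of lightplate between 0.01 and 0.018 m and angle between each of board_blue, board_red, board_green's own z axis and vertical below 0.1 rad and linear speed of each of board_blue, board_red, board_green below 0.02 m/s and contact force between the fingers and board_blue below 0.1 N and angle between the x axis of board_blue and the x axis of lightplate, either way round below 0.2 rad and horizontal distance between board_red and tester below 0.012 m and z of board_red in the frame of tester between 0.026 and 0.034 m and contact force between the fingers and board_red below 0.1 N and angle between the x axis of board_red and the x axis of tester, either way round below 0.2 rad and horizontal distance between board_green and holder below 0.012 m and z of board_green in the frame of holder between 0.02 and 0.028 m and contact force between the fingers and board_green below 0.1 N and angle between the x axis of board_green and the x axis of holder, either way round below 0.2 rad); the robot touches nothing.
It fails at once if a board is laid on the bare bench (its underside's centre less than 8 mm above it) (height (world z) of any of board_blue, board_red, board_green below 0.008 m).
It fails at once if a board is dropped or thrown (faster than 0.7 m/s while no finger touches it, a fall of about 25 mm) ((contact force between the fingers and board_blue below 0.05 N and linear speed of board_blue above 0.7 m/s) or (contact force between the fingers and board_red below 0.05 N and linear speed of board_red above 0.7 m/s) or (contact force between the fingers and board_green below 0.05 N and linear speed of board_green above 0.7 m/s)).
It fails at once if the flux bottle, solder spool or tip cleaner is moved more than 15 mm or tipped over (distance of any of flux, spool, cleaner from where it was at the start of the episode above 0.015 m or angle between any of flux, spool, cleaner's own z axis and vertical above 0.5 rad).
It also fails if it takes over 112 s, if anything falls off the work surface, if the arm or the gripper's body presses on something with over 40 N, if the wrist force passes 120 N, or if a joint passes its speed limit or range.

## Robot

A 7-joint arm with a two-finger parallel gripper is mounted at the origin on the work surface. World frame = base frame: x ahead of the robot, y to its left, z up, the work surface at z = 0. Lengths are in m, angles in rad, forces in N, time in s.
With the tool pointing down it reaches from about 0.4 to 0.875 m from the base axis. Payload 19.3 kg.
Tool frame: the origin (TCP) lies at the very end of the fingers, on their centre line; the grasp point (between the pads) lies 19 mm behind it; z points along the fingers, y is the line along which they close (so a half turn about z gives the same grasp; the last joint's range is limited). The gripper opens to 85 mm and grips with 20 to 120 N. Pads are 22 mm wide; open, the fingers measure 114 mm over their backs; the gripper's body (76 mm by 85 mm) begins 54 mm behind the grasp point. The pads swing forward as they close: fully open they stand 13 mm farther back than shut.
Start: joints at [-0.07, 0.521, -0.036, 1.599, 0.021, 1.021, -0.113], TCP at [0.625, -0, 0.231] pointing down, gripper open.
Joint ranges: [-2.91, 2.91], [-0.3, 2.13], [-1.5, 1.42], [0.17, 2.43], [-1.26, 4.41], [0.16, 1.93], [-2.52, 2.52]. Speed limits (rad/s): [1.89, 1.89, 2.39, 2.39, 3.01, 3.01, 3.01].

## Interface

Orientations are given as [roll, pitch, yaw] about the fixed x, y, z axes, in that order (R = Rz(yaw) Ry(pitch) Rx(roll)).
In Python, from workcell import bot gives the robot as it stands.
- The arm moves only by the tool jog_arm, never from a script. Its argument "motion" is a list of rows, each a list of 5 numbers: the shift along the tool's x, y, z scaled (see below), then the turn about the tool's z scaled (see below), then the opening, from 0 (shut) to 1 (fully open). A call has 1 to 12 rows; each row shifts and turns the commanded pose from where the row before left it, along the tool's axes as they then stand; what a row does not reach is not made up. The controller multiplies each number of a shift by 30 mm and each number of a turn by 0.08 rad. A row lasts 1/10 s, in which the tool goes at most 50 mm and 8.59 degrees, less where a joint would pass 70% of its speed; a pose out of reach is approached as far as the arm can. A call with a number of a shift or a turn outside -1 to 1 is refused whole. A call with a gripper value outside its range is refused whole. The fingers move at their own pace and stop on an object; "newtons" is the grip in N (left out, the last holds). Time passes only in rows, so rows that do not move let the fingers close. It gives the time, the measured TCP pose, the force, the opening and the grip force at its end, in the units of the state.
- bot.observe(): the state, without advancing time (a new reading comes with each control period).
- bot.grab_frame(name): name is "scene" or "side" or "wrist"; returns a dict with "pixels" (400x640x3 uint8, red, green, blue), "fovy" (degrees; the focal length in pixels is half the picture's height over the tangent of half this angle, whatever the lens; pixels are square), "cx", "cy" (the principal point, pixels), "rvec" (rotation vector, rad) and "tvec" (3), from world to camera coordinates, as OpenCV has them; the wrist camera has in their place "mount" (4x4, takes a point from camera to tool coordinates, whose origin is the TCP and whose axes are the flange's). Camera axes: x right, y down, z forward; pixel columns grow to the right and rows downward; lengths in m; the calibration is good to about 2 mm. The wrist camera is an equidistant fisheye: a pixel r from the principal point sees the ray r / f radians off the axis. A picture is of the moment at which its call begins: read the wrist's pose just before it. There is no depth.
- bot.job_done(): hands the job in; it is judged then, once.
The state is a dict: "clock": time; "qpos": joint angles; "qd": joint speeds; "joint_efforts": joint torques, N m; "position": TCP position; "tool_rot": TCP orientation; "force": force on the tool from outside, world axes, zero at the start; "moment": the same for the moment, N m; "grip_width": finger opening in m; "finger_force": force on a finger pad.
Only numpy, scipy, OpenCV 4.12 (cv2) and the standard library are available. Lean on these libraries where they do the work, as an engineer would, in place of code of your own. Each camera call takes 0.05 s, during which the arm holds its last target. There are 200 camera calls.

## Working session

There is one attempt and no reset: what is moved stays moved. The work goes in short steps, Python scripts to look and compute and a tool call to move; the robot and the scene stay as the last step left them, time stands still between calls to the robot, and variables do not carry over. Pictures are saved under pics/ and viewed, at most 14 in all, crops included, and the job is handed in when it is done.

Besides the shell and the picture viewer there is one more tool, called after "Call:" by a JSON object that holds its "api" and its "payload". jog_arm: Moves the arm, as the interface text tells. Shifts and turns lie within -1 to 1; 1 stands for 30 mm of shift or 0.08 rad of turn. Its arguments: {"type":"object","properties":{"motion":{"type":"array","items":{"type":"array","items":{"type":"number"}}},"newtons":{"type":"number"}},"required":["motion"]}

```bash
mkdir -p pics; cat > h.py <<'E'
import numpy as np, cv2
from workcell import bot
def shot(n,f):
    o=bot.observe(); g=bot.grab_frame(n); cv2.imwrite('pics/'+f,g['pixels'][:,:,::-1]); 
    np.save('pics/'+f+'.npy',{**{k:v for k,v in g.items() if k!='pixels'},'o':o},allow_pickle=True); return g
def load(f): return np.load('pics/'+f+'.npy',allow_pickle=True).item()
def w(f,u,v,z):
    g=load(f); F=200/np.tan(np.radians(g['fovy'])/2)
    a,b=(u-g['cx'])/F,(v-g['cy'])/F
    if 'mount' in g:
        r=np.hypot(a,b); s=np.sin(r)/r if r>1e-9 else 1
        d=np.array([a*s,b*s,np.cos(r)]); M=np.array(g['mount'])
        from scipy.spatial.transform import Rotation as Ro
        R=Ro.from_euler('xyz',g['o']['tool_rot']).as_matrix(); p=np.array(g['o']['position'])
        c=R@M[:3,3]+p; d=R@M[:3,:3]@d
    else:
        R=cv2.Rodrigues(np.array(g['rvec'],float))[0]; c=-R.T@np.array(g['tvec']).ravel(); d=R.T@np.array([a,b,1])
    return c+d*(z-c[2])/d[2]
E
python3 -c "
from h import *
for n in ['scene','wrist','side']: g=shot(n,n+'0.png')
o=bot.observe();print(o)
for n in ['scene','wrist']: print({k:v for k,v in load(n+'0.png').items() if k!='o'})
"
```

```text
{'clock': 0.15, 'qpos': array([-0.07023313,  0.52185629, -0.03630322,  1.59985768,  0.02124018,
        1.02108662, -0.112811  ]), 'qd': array([ 0.00051081,  0.00031823,  0.00099909, -0.00242087,  0.0005902 ,
       -0.0018132 , -0.00082538]), 'joint_efforts': array([ 4.00798544e-04, -9.27376485e+01,  1.98035471e+00, -3.70049715e+01,
        1.79930578e-02,  6.46477114e-03, -1.41420460e-05]), 'position': array([ 6.24761508e-01, -3.30912378e-05,  2.30878135e-01]), 'tool_rot': array([-3.14077609e+00,  1.00233580e-04,  1.57080584e+00]), 'force': array([ 0.63277537,  0.22471048, -0.10546953]), 'moment': array([-0.00571401,  0.04178979,  0.00908249]), 'finger_force': 0.0, 'grip_width': 0.08558683729233214}
{'fovy': 47.73767860153794, 'cx': 322.05500354354564, 'cy': 192.24984536565862, 'rvec': array([ 1.82650452,  1.94292917, -0.62329315]), 'tvec': array([ 0.15513661, -0.29818164,  1.65718441])}
{'fovy': 65.70646984690485, 'cx': 321.7139315894146, 'cy': 200.35572534230582, 'mount': array([[-6.72797469e-04, -9.63237990e-01, -2.68648696e-01,
         6.73247056e-02],
       [ 9.99999112e-01, -3.38989651e-04, -1.28892925e-03,
         1.20166833e-05],
       [ 1.15047649e-03, -2.68649325e-01,  9.63237363e-01,
        -1.41863321e-01],
       [ 0.00000000e+00,  0.00000000e+00,  0.00000000e+00,
         1.00000000e+00]])}
```

View pics/scene0.png

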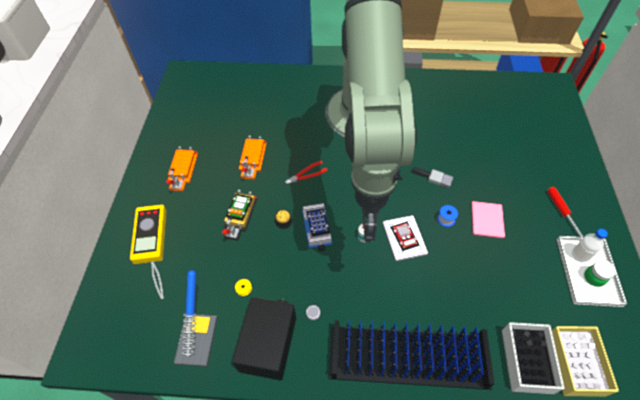

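View pics/wrist0.png

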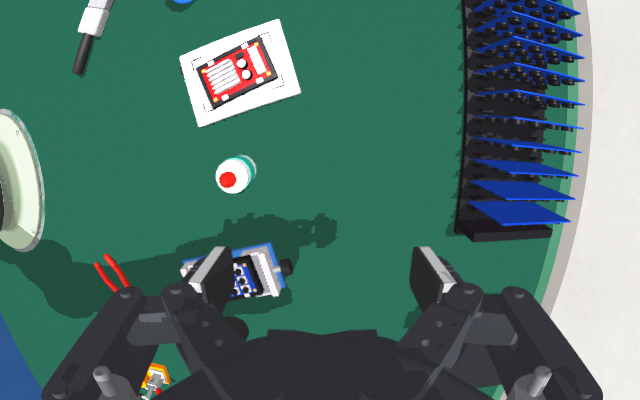

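The scene picture shows the tester with green at (239,212), the cleaner at (283,217), the holder with blue at (317,226), and flux at (365,232). The light plate with red is at (405,237), the spool at (448,214) and the foam at (488,219). The orange look-alikes are at the upper left. The wrist view shows the plate and flux clearly. Next I enlarge the crops.

```bash
python3 -c "
import cv2
a=cv2.imread('pics/scene0.png')
def c(x,y,X,Y,s,f): cv2.imwrite('pics/'+f,cv2.resize(a[y:Y,x:X],None,fx=s,fy=s,interpolation=cv2.INTER_CUBIC))
c(210,180,350,270,5.7,'cA.png') if 0 else c(212,182,348,262,5.8,'cA.png')
c(350,182,510,272,5,'cB.png')
"
```

```text
(no output)
```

View pics/cA.png

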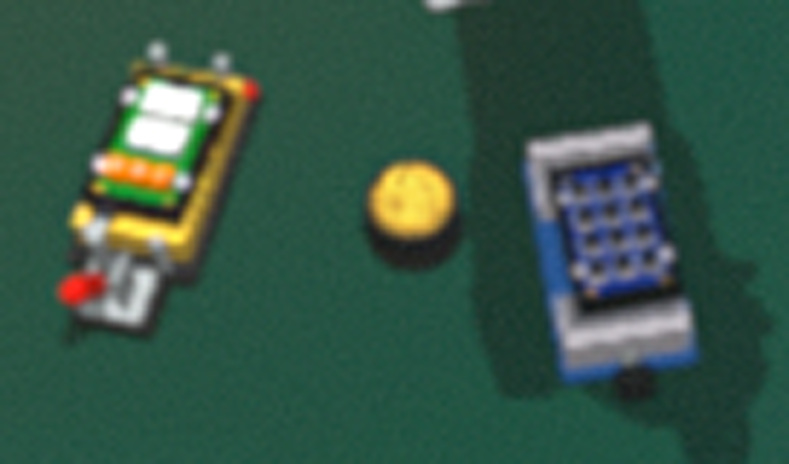

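View pics/cB.png

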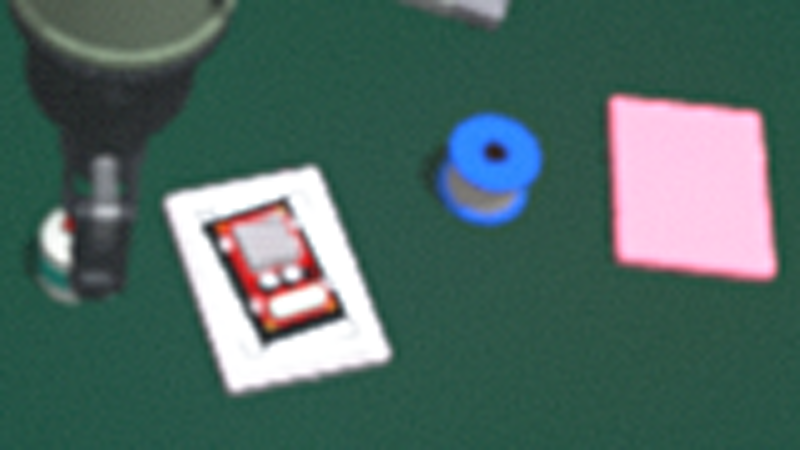

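Crop A: dowel tops at (157,50), (222,65), (95,225) and (158,250), and holder jaw lips at (528,140), (650,122), (692,335) and (568,350). Crop B: light plate corners at (165,198), (318,166), (390,355) and (232,392). Foam corners are at (612,96), (762,110), (776,275) and (618,262), and flux is partly hidden at (60,260).

```bash
cat > m.py <<'E'
from h import *
A=lambda u,v,z:w('scene0.png',212+(u+.5)/5.8-.5,182+(v+.5)/5.8-.5,z)
B=lambda u,v,z:w('scene0.png',350+(u+.5)/5-.5,182+(v+.5)/5-.5,z)
def rect(n,f,z,c):
    p=np.array([f(*q,z)[:2] for q in c]); m=p.mean(0); l=(p[2]+p[3]-p[0]-p[1])/2; s=(p[1]+p[2]-p[0]-p[3])/2
    print(n,m.round(4),'L',np.linalg.norm(l).round(4),'W',np.linalg.norm(s).round(4),'yawL',np.arctan2(l[1],l[0]).round(3),'yawW',np.arctan2(s[1],s[0]).round(3))
if __name__=='__main__':
    rect('tester dowels',A,.037,[(157,50),(222,65),(158,250),(95,225)])
    rect('green frame',A,.044,[(140,70),(227,92),(180,218),(82,192)])
    rect('holder lips',A,.032,[(528,140),(650,122),(692,325),(564,345)])
    rect('holder base',A,.009,[(528,152),(650,135),(697,362),(562,382)])
    rect('blue frame',A,.038,[(550,172),(650,158),(692,302),(580,315)])
    rect('plate',B,.014,[(165,198),(318,166),(390,355),(232,390)])
    rect('red frame',B,.028,[(204,220),(290,197),(347,318),(262,342)])
    rect('foam',B,.012,[(612,97),(762,110),(776,275),(618,262)])
    print('cleaner',A(411,200,.04),'spool',B(494,153,.04))
    for u,v,z in [(235,175,.06)]: print('flux',w('wrist0.png',228,180,.072))
    rect('plate wr',lambda u,v,z:w('wrist0.png',u,v,z),.014,[(180,60),(198,126),(300,93),(281,20)])
E
python3 m.py
```

```text
tester dowels [ 0.465  -0.3787] L 0.1147 W 0.0374 yawL -0.121 yawW 1.289
green frame [ 0.4674 -0.3777] L 0.0797 W 0.0524 yawL -0.18 yawW 1.339
holder lips [ 0.5003 -0.1389] L 0.1247 W 0.0653 yawL 0.235 yawW 1.804
holder base [ 0.5011 -0.139 ] L 0.1404 W 0.0679 yawL 0.224 yawW 1.794
blue frame [ 0.5067 -0.1334] L 0.0879 W 0.0548 yawL 0.282 yawW 1.777
plate [0.5268 0.125 ] L 0.1319 W 0.0968 yawL 0.277 yawW 1.865
red frame [0.5305 0.1228] L 0.0854 W 0.0539 yawL 0.365 yawW 1.926
foam [0.4478 0.3796] L 0.1187 W 0.0917 yawL -0.09 yawW 1.527
cleaner [ 0.4927983 -0.2414747  0.04     ] spool [0.45048162 0.25449678 0.04      ]
flux [0.52826689 0.00507087 0.072     ]
plate wr [0.5253 0.121 ] L 0.1307 W 0.0899 yawL 0.278 yawW -1.314
```

Call:
{"api": "jog_arm", "payload": {"motion": [[0.82,-0.65,0,0,1],[0.82,-0.65,0,0,1],[0.82,-0.65,0,0,1],[0.82,-0.65,0,0,1],[0.82,-0.65,0,0,1],[0,0,0.3,1,1],[0,0,0.3,1,1],[0,0,0.3,1,1],[0,0,0.3,1,1],[0,0,0.3,1,1],[0,0,0.3,1,1],[0,0,0.3,1,1]]}}

```text
clock: 1.35
position: [0.5274, 0.1229, 0.1678]
tool_rot: [-3.141, 0.0, 1.007]
force: [-0.3, 0.8, 0.3]
grip_width: 0.0853
finger_force: 0.0
```

Call:
{"api": "jog_arm", "payload": {"motion": [[0,0,0.3,1,0.72],[0,0,0.3,1,0.72],[0,0,0,1,0.72],[0,0,0,1,0.72],[0,0,0,1,0.72],[0,0,0,1,0.72],[0,0,0,1,0.72],[0,0,0,1,0.72],[0,0,0,1,0.72],[0,0,0,0,0.72],[0,0,0,0,0.72],[0,0,0,0,0.72]]}}

```text
clock: 2.55
position: [0.5275, 0.1229, 0.1503]
tool_rot: [-3.142, 0.0, 0.293]
force: [-0.2, 0.1, 0.5]
grip_width: 0.0612
finger_force: 0.0
```

```bash
python3 -c "
from h import *
shot('wrist','w1.png');o=bot.observe();print(o['position'],o['tool_rot'],o['grip_width'],o['force'],o['clock'])"
```

```text
[0.52748556 0.12292208 0.15027146] [-3.14153842e+00  7.88483430e-05  2.92188293e-01] 0.06152110914536466 [-0.10001504 -0.45260372 -1.08058322] 2.6
```

View pics/w1.png

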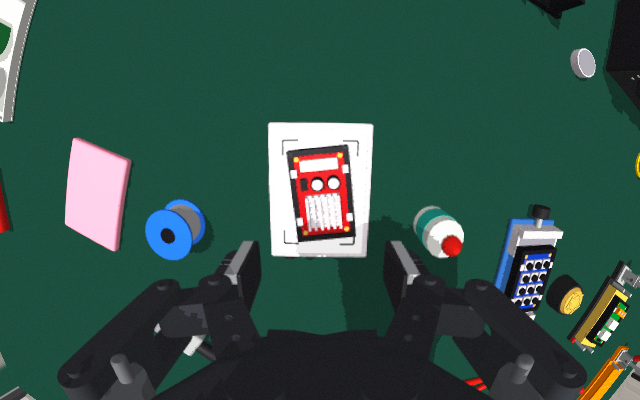

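The wrist view shows the plate at (270,123)–(368,256) and the red frame corners at (287,151), (348,145), (356,237) and (298,242). The finger tips are at about (258,243) and (389,243), and the holder, tester, foam and flux all show too.

```bash
cat >> m.py <<'E'
def tool(p,f):
    o=load(f)['o']; y=o['tool_rot'][2]; d=np.array(p[:2])-o['position'][:2]
    return (np.array([d@[np.cos(y),np.sin(y)],d@[np.sin(y),-np.cos(y)]])*1000).round(1)
E
python3 -c "
from m import *
W=lambda u,v,z:w('w1.png',u,v,z)
rect('red',W,.028,[(298,242),(287,151),(348,145),(356,237)][0:1]+[(356,237),(348,145),(287,151)])
rect('plate',W,.014,[(272,256),(366,257),(372,125),(270,123)])
rect('foam',W,.012,[(118,249),(131,160),(74,139),(66,207)])
print('flux cap',W(453,245,.072),'spool',W(168,235,.04),'cleaner',W(571,301,.04))
for z in [.145,.15,.155,.16,.165]:
  print(z,tool(W(258,243,z),'w1.png'),tool(W(389,243,z),'w1.png'))
"
```

```text
red [0.5262 0.1214] L 0.0846 W 0.0532 yawL 0.393 yawW -1.184
plate [0.5236 0.123 ] L 0.1295 W 0.0928 yawL 0.276 yawW -1.294
foam [0.4544 0.3717] L 0.0911 W 0.0994 yawL 1.407 yawW -0.089
flux cap [0.52800705 0.00914107 0.072     ] spool [0.44954845 0.25284984 0.04      ] cleaner [ 0.48770345 -0.23135404  0.04      ]
0.145 [  3.4 -33. ] [ 3.2 35.7]
0.15 [  5.5 -31.8] [ 5.4 34.5]
0.155 [  7.7 -30.7] [ 7.6 33.3]
0.16 [  9.9 -29.6] [ 9.8 32.1]
0.165 [ 12.1 -28.4] [12.  30.9]
```

Call:
{"api": "jog_arm", "payload": {"motion": [[-0.06,0,0,-0.6,0.74],[0,0,0.4,-0.6,0.74],[0,0,0.6,0,0.74],[0,0,0.6,0,0.74],[0,0,0.6,0,0.74],[0,0,0.6,0,0.74],[0,0,0.6,0,0.74],[0,0,0.4,0,0.74],[0,0,0.2,0,0.74],[0,0,0.1,0,0.74],[0,0,0,0,0.74],[0,0,0,0,0.74]]}}

```text
clock: 3.8
position: [0.5261, 0.1226, 0.0279]
tool_rot: [3.142, -0.001, 0.387]
force: [-0.3, 0.3, 0.0]
grip_width: 0.063
finger_force: 0.0
```

```bash
python3 -c "
from h import *
shot('wrist','w2.png');o=bot.observe();print(o['position'],o['tool_rot'],o['grip_width'],o['force'],o['clock'])"
```

```text
[0.52609642 0.12257253 0.02788525] [ 3.14158491e+00 -8.80768944e-04  3.86768487e-01] 0.06297166921860932 [-0.38880537 -0.06882353  0.68017622] 3.85
```

View pics/w2.png

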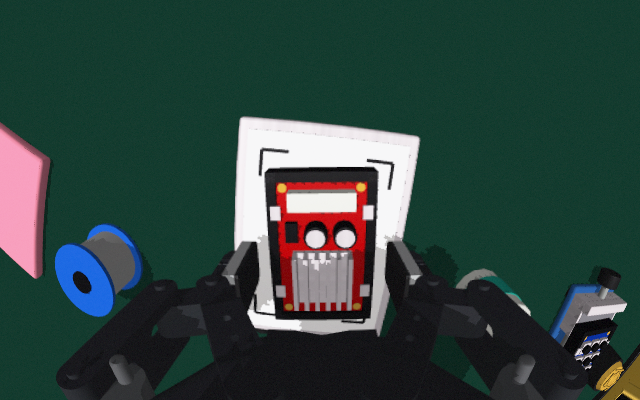

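The red board is centred between the fingers (frame at (266–378, 169–318)) and square to them. I go down gently.

Call:
{"api": "jog_arm", "payload": {"motion": [[0,0,0.2,0,0.74],[0,0,0.15,0,0.74],[0,0,0.1,0,0.74],[0,0,0.05,0,0.74],[0,0,0.05,0,0.74],[0,0,0,0,0.74],[0,0,0,0,0.74]]}}

```text
clock: 4.55
position: [0.5258, 0.1225, 0.0108]
tool_rot: [-3.142, -0.0, 0.387]
force: [-0.5, -0.6, 0.8]
grip_width: 0.063
finger_force: 0.0
```

Call:
{"api": "jog_arm", "payload": {"motion": [[0,0,0.05,0,0.74],[0,0,0.05,0,0.74],[0,0,0.05,0,0.74],[0,0,0,0,0.74],[0,0,0,0,0.74]]}}

```text
clock: 5.05
position: [0.5259, 0.1225, 0.008]
tool_rot: [-3.141, -0.001, 0.387]
force: [-11.3, -1.1, 46.2]
grip_width: 0.0629
finger_force: 22.6
```

Call:
{"api": "jog_arm", "payload": {"motion": [[0,0,-0.1,0,0.74],[0,0,-0.09,0,0.74],[0,0,0,0,0.74],[0,0,0,0,0.5],[0,0,0,0,0.5],[0,0,0,0,0.4],[0,0,0,0,0.4],[0,0,0,0,0.4],[0,0,0,0,0.4],[0,0,0,0,0.4]], "newtons": 50}}

```text
clock: 6.05
position: [0.5258, 0.1224, 0.0121]
tool_rot: [-3.142, 0.0, 0.387]
force: [-2.7, -0.4, 9.9]
grip_width: 0.0524
finger_force: 51.2
```

Call:
{"api": "jog_arm", "payload": {"motion": [[0,0,-0.1,0,0.4],[0,0,-0.3,0,0.4],[0,0,-0.6,0,0.4],[0,0,-0.7,0.6,0.4],[0,0,-0.7,0.8,0.4],[0,0,-0.7,0.8,0.4],[0,0,-0.6,0.8,0.4],[0,0,-0.4,0.8,0.4],[0,0,0,0.8,0.4],[0,0,0,0.24,0.4],[0,0,0,0,0.4]]}}

```text
clock: 7.15
position: [0.5255, 0.1225, 0.135]
tool_rot: [3.141, 0.0, 0.0]
force: [0.3, -0.8, -1.9]
grip_width: 0.0528
finger_force: 53.3
```

Call:
{"api": "jog_arm", "payload": {"motion": [[-0.1,-0.4,0,0,0.4],[-0.25,-0.8,0,0,0.4],[-0.25,-0.8,0,0,0.4],[-0.25,-0.8,0,0,0.4],[-0.25,-0.8,0,0,0.4],[-0.25,-0.8,0,0,0.4],[-0.25,-0.8,0,0,0.4],[-0.25,-0.8,0,0,0.4],[-0.25,-0.8,0,0,0.4],[-0.25,-0.8,0,0,0.4],[-0.15,-0.5,0,0,0.4],[-0.05,-0.35,0,0,0.4]]}}

```text
clock: 8.35
position: [0.4485, 0.3774, 0.1347]
tool_rot: [3.141, 0.001, 0.002]
force: [0.2, -0.7, -1.0]
grip_width: 0.0524
finger_force: 53.3
```

```bash
python3 -c "
from h import *
shot('wrist','w3.png');o=bot.observe();print(o['position'],o['tool_rot'],o['grip_width'],o['force'],o['clock'])"
```

```text
[0.44847171 0.37847009 0.13475586] [-3.14108951e+00  4.45628523e-04  2.06764193e-03] 0.0525677312779626 [-1.28421     2.0659482  -2.07165385] 8.4
```

View pics/w3.png

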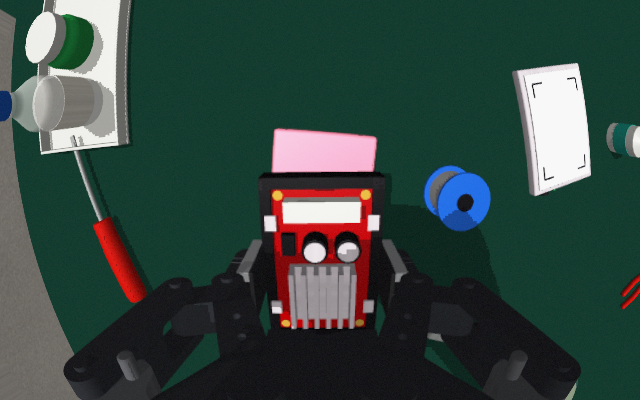

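Red is held square, and the foam's far edge is at (274,129)–(376,138), so the foam is under the board. I set red down.

Call:
{"api": "jog_arm", "payload": {"motion": [[0,0,0.4,0,0.4],[0,0,0.7,0,0.4],[0,0,0.7,0,0.4],[0,0,0.7,0,0.4],[0,0,0.7,0,0.4],[0,0,0.5,0,0.4],[0,0,0.25,0,0.4],[0,0,0.1,0,0.4],[0,0,0.05,0,0.4],[0,0,0,0,0.4],[0,0,0,0,0.4]]}}

```text
clock: 9.5
position: [0.4497, 0.3763, 0.0126]
tool_rot: [-3.141, -0.001, -0.0]
force: [0.4, -0.4, -2.3]
grip_width: 0.0527
finger_force: 53.3
```

```bash
python3 -c "
from m import *
W=lambda u,v,z:w('w3.png',u,v,z)
for u,v in [(274,129),(376,138)]: print(W(u,v,.012))
rect('red',W,.151,[(262,330),(378,330),(386,177),(259,177)])
rect('plate',W,.014,[(531,195),(590,175),(577,63),(515,73)])
W=lambda u,v,z:w('w1.png',u,v,z)
rect('holder lips w1',W,.032,[(499,288),(528,310),(560,233),(513,229)])
"
```

```text
[0.50555878 0.41747103 0.012     ]
[0.49798454 0.33008004 0.012     ]
red [0.4513 0.3772] L 0.0799 W 0.0567 yawL -0.015 yawW -1.57
plate [0.5224 0.1288] L 0.1271 W 0.0972 yawL 0.274 yawW -1.294
holder lips w1 [ 0.5146 -0.1232] L 0.087 W 0.0704 yawL 0.188 yawW -1.623
```

Call:
{"api": "jog_arm", "payload": {"motion": [[0,0,0.04,0,0.4],[0,0,0.04,0,0.4],[0,0,0,0,0.4],[0,0,0,0,0.4]]}}

```text
clock: 9.9
position: [0.4495, 0.3762, 0.0101]
tool_rot: [-3.141, -0.0, -0.0]
force: [-2.3, -1.3, 8.6]
grip_width: 0.0532
finger_force: 54.5
```

Contact. I release to 0.76, rise, then open fully and head for the holder.

Call:
{"api": "jog_arm", "payload": {"motion": [[0,0,0,0,0.7],[0,0,0,0,0.74],[0,0,0,0,0.76],[0,0,0,0,0.76],[0,0,-0.1,0,0.76],[0,0,-0.4,0,0.76],[0,0,-0.8,0,0.76],[0,0,-0.8,0,0.76],[0,0,-0.8,0,0.76],[0,0,-0.8,0,0.76],[0,0,-0.8,0,0.76],[0,0,-0.4,0,0.76]]}}

```text
clock: 11.1
position: [0.45, 0.3764, 0.1593]
tool_rot: [-3.139, -0.002, -0.001]
force: [0.5, 0.2, -0.2]
grip_width: 0.0647
finger_force: 0.0
```

Call:
{"api": "jog_arm", "payload": {"motion": [[0,0.5,0,0,0.76],[0.15,1,0,0,0.76],[0.15,1,0,0,0.76],[0.15,1,0,0,0.76],[0.15,1,0,0,0.76],[0.15,1,0,0,0.76],[0.15,1,0,0,0.76],[0.15,1,0,0,0.76],[0.15,1,0,0,0.76],[0.15,1,0,0,0.76],[0.15,1,0,0,0.76],[0.15,1,0,0,0.76]]}}

```text
clock: 12.3
position: [0.4977, 0.0289, 0.1559]
tool_rot: [3.141, 0.001, -0.001]
force: [0.6, 0.1, 0.3]
grip_width: 0.0649
finger_force: 0.0
```

Call:
{"api": "jog_arm", "payload": {"motion": [[0,1,0,0,0.74],[0,1,0,0,0.74],[0,1,0,0,0.74],[0,1,0,0,0.74],[0,1,0,0,0.74],[0,0.6,0,-0.5,0.74],[0,0,0,-0.7,0.74],[0,0,0,-0.7,0.74],[0,0,0,-0.7,0.74],[0,0,0,-0.4,0.74],[0,0,0,0,0.74],[0,0,0,0,0.74]]}}

```text
clock: 13.5
position: [0.4983, -0.1372, 0.1564]
tool_rot: [-3.141, 0.0, 0.238]
force: [0.5, 0.1, 0.8]
grip_width: 0.063
finger_force: 0.0
```

```bash
python3 -c "
from h import *
shot('wrist','w4.png');o=bot.observe();print(o['position'],o['tool_rot'],o['grip_width'],o['force'],o['clock'])"
```

```text
[ 0.49837875 -0.1371114   0.15643255] [-3.14149725e+00  3.36256298e-04  2.38310034e-01] 0.06325415854448103 [ 0.11708838 -0.42276531  0.60408401] 13.55
```

View pics/w4.png

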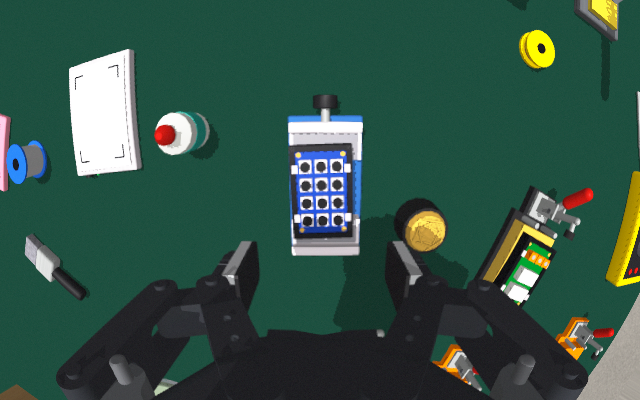

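The wrist view shows the blue frame at (288,145), (353,142), (355,237) and (292,239). The holder's jaws span (289,118)–(362,118) at the far end to (291,254)–(358,254) at the near end. The cleaner is at (424,228).

```bash
python3 -c "
from m import *
W=lambda u,v,z:w('w4.png',u,v,z)
rect('blue',W,.038,[(292,239),(355,237),(353,142),(288,145)])
rect('holder lips',W,.032,[(291,249),(359,249),(362,121),(288,121)])
rect('tester top',W,.030,[(481,276),(508,300),(556,234),(517,207)])
print(W(424,228,.04))
o=bot.observe()
"
```

```text
blue [ 0.5004 -0.1376] L 0.0853 W 0.0561 yawL 0.268 yawW -1.294
holder lips [ 0.5036 -0.1396] L 0.1181 W 0.0638 yawL 0.24 yawW -1.333
tester top [ 0.4801 -0.368 ] L 0.0907 W 0.0696 yawL -0.231 yawW -1.877
[ 0.49044253 -0.2370607   0.04      ]
```

Call:
{"api": "jog_arm", "payload": {"motion": [[0.05,0,0.2,-0.4,0.74],[0,0,0.6,0,0.74],[0,0,0.7,0,0.74],[0,0,0.7,0,0.74],[0,0,0.7,0,0.74],[0,0,0.7,0,0.74],[0,0,0.5,0,0.74],[0,0,0.25,0,0.74],[0,0,0.1,0,0.74],[0,0,0,0,0.74],[0,0,0,0,0.74]]}}

```text
clock: 14.65
position: [0.5004, -0.1367, 0.0236]
tool_rot: [3.141, -0.001, 0.272]
force: [-0.2, 0.3, -0.1]
grip_width: 0.0632
finger_force: 0.0
```

Call:
{"api": "jog_arm", "payload": {"motion": [[0,0,0.03,0,0.6],[0,0,0,0,0.5],[0,0,0,0,0.4],[0,0,0,0,0.4],[0,0,0,0,0.4],[0,0,0,0,0.4],[0,0,-0.1,0,0.4],[0,0,-0.3,0,0.4],[0,0,-0.6,0,0.4],[0,0,-0.8,0,0.4],[0,0,-0.8,0,0.4],[0,0,-0.8,0,0.4]]}}

```text
clock: 15.85
position: [0.5, -0.1366, 0.1258]
tool_rot: [3.142, -0.0, 0.272]
force: [0.2, -0.1, -2.1]
grip_width: 0.0527
finger_force: 53.4
```

Call:
{"api": "jog_arm", "payload": {"motion": [[0,0,-0.7,0,0.4],[0.14,-0.34,-0.2,0,0.4],[0.3,-0.8,0,0,0.4],[0.3,-0.8,0,0,0.4],[0.3,-0.8,0,0,0.4],[0.3,-0.8,0,0,0.4],[0.3,-0.8,0,0,0.4],[0.3,-0.8,0,0,0.4],[0.3,-0.8,0,0,0.4],[0.3,-0.8,0,0,0.4],[0.3,-0.8,0,0,0.4],[0.3,-0.6,0,0,0.4]]}}

```text
clock: 17.05
position: [0.5245, 0.1264, 0.1507]
tool_rot: [-3.141, 0.001, 0.273]
force: [-0.1, -0.7, -1.4]
grip_width: 0.0522
finger_force: 53.4
```

Call:
{"api": "jog_arm", "payload": {"motion": [[0,0,0,0,0.4],[0,0,0,0,0.4]]}}

```text
clock: 17.25
position: [0.5247, 0.1244, 0.1507]
tool_rot: [3.142, 0.001, 0.273]
force: [0.8, -0.8, -2.2]
grip_width: 0.0523
finger_force: 53.4
```

```bash
python3 -c "
from h import *
shot('wrist','w5.png');o=bot.observe();print(o['position'],o['tool_rot'],o['grip_width'],o['force'],o['clock'])"
```

```text
[0.52484649 0.12372489 0.15085192] [3.14138590e+00 7.87069772e-04 2.71623658e-01] 0.05241366856265974 [ 0.369619    0.0600102  -3.12982401] 17.3
```

View pics/w5.png

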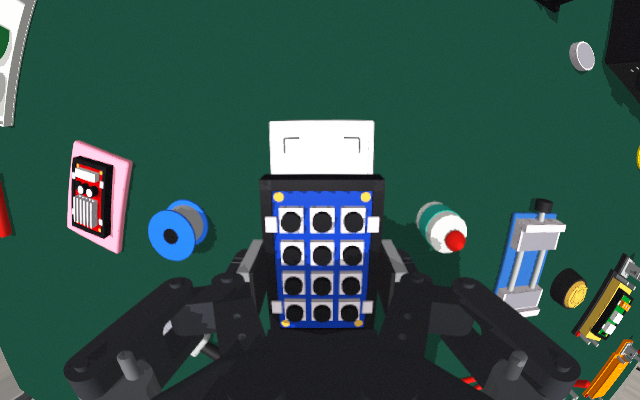

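Blue is held square and centred (mid column 322) over the plate (mid 321.5), and red lies on the foam. I lower blue.

Call:
{"api": "jog_arm", "payload": {"motion": [[0,0,0.4,0,0.4],[0,0,0.7,0,0.4],[0,0,0.8,0,0.4],[0,0,0.8,0,0.4],[0,0,0.8,0,0.4],[0,0,0.5,0,0.4],[0,0,0.3,0,0.4],[0,0,0.15,0,0.4],[0,0,0.08,0,0.4],[0,0,0.04,0,0.4],[0,0,0,0,0.4],[0,0,0,0,0.4]]}}

```text
clock: 18.5
position: [0.5256, 0.124, 0.0146]
tool_rot: [-3.142, -0.001, 0.272]
force: [0.2, 0.6, -1.3]
grip_width: 0.0525
finger_force: 53.4
```

Call:
{"api": "jog_arm", "payload": {"motion": [[0,0,0.04,0,0.4],[0,0,0.04,0,0.4],[0,0,0,0,0.4],[0,0,0,0,0.4]]}}

```text
clock: 18.9
position: [0.5257, 0.124, 0.0133]
tool_rot: [-3.141, -0.001, 0.271]
force: [-9.8, -1.3, 35.9]
grip_width: 0.0526
finger_force: 57.6
```

Call:
{"api": "jog_arm", "payload": {"motion": [[0,0,-0.03,0,0.7],[0,0,0,0,0.74],[0,0,0,0,0.76],[0,0,0,0,0.76],[0,0,-0.1,0,0.76],[0,0,-0.4,0,0.76],[0,0,-0.8,0,0.76],[0,0,-0.8,0,0.76],[0,0,-0.8,0.8,0.76],[0,0,-0.8,0.9,0.76],[0,0,-0.8,0.9,0.76],[0,0,-0.5,0.8,0.76]]}}

```text
clock: 20.1
position: [0.5257, 0.1239, 0.1652]
tool_rot: [-3.14, -0.002, -0.004]
force: [0.8, -0.5, -0.5]
grip_width: 0.0646
finger_force: 0.0
```

Call:
{"api": "jog_arm", "payload": {"motion": [[0,0.5,0,0,0.76],[-0.12,1,0,0,0.76],[-0.12,1,0,0,0.76],[-0.12,1,0,0,0.76],[-0.12,1,0,0,0.76],[-0.12,1,0,0,0.76],[-0.12,1,0,0,0.76],[-0.12,1,0,0,0.76],[-0.12,1,0,0,0.76],[-0.12,1,0,0,0.76],[-0.12,1,0,0,0.76],[-0.12,1,0,0,0.76]]}}

```text
clock: 21.3
position: [0.4845, -0.223, 0.1625]
tool_rot: [-3.141, 0.001, 0.0]
force: [0.7, 0.8, -0.9]
grip_width: 0.0648
finger_force: 0.0
```

Call:
{"api": "jog_arm", "payload": {"motion": [[-0.12,1,0,0,0.74],[-0.12,1,0,0,0.74],[-0.12,1,0,0,0.74],[-0.12,1,0,0,0.74],[-0.12,0.8,0,0.4,0.74],[-0.08,0.4,0,0.8,0.74],[0,0,0,0.8,0.74],[0,0,0,0,0.74],[0,0,0,0,0.74],[0,0,0,0,0.74]]}}

```text
clock: 22.3
position: [0.4646, -0.3768, 0.1626]
tool_rot: [-3.141, 0.0, -0.158]
force: [0.1, -0.3, -0.4]
grip_width: 0.0631
finger_force: 0.0
```

```bash
python3 -c "
from h import *
shot('wrist','w6.png');o=bot.observe();print(o['position'],o['tool_rot'],o['grip_width'],o['force'],o['clock'])"
```

```text
[ 0.46471026 -0.37683089  0.16262802] [-3.14141549e+00 -2.78760496e-06 -1.58562558e-01] 0.06329644346193936 [ 0.27852197  0.41611537 -0.44741613] 22.35
```

View pics/w6.png

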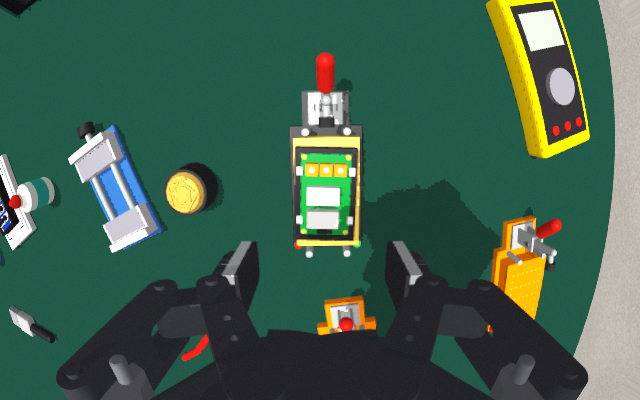

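The view shows tester dowels at (305,131), (347,131), (347,253) and (309,253), block corners at (293,138), (360,138), (359,245) and (296,245), and the green frame at (294,149)–(357,238). The clamp is ahead at (325,105), and an orange look-alike sits behind at (347,318).

```bash
python3 -c "
from m import *
W=lambda u,v,z:w('w6.png',u,v,z)
rect('dowels',W,.037,[(309,253),(347,253),(347,131),(305,131)])
rect('block',W,.030,[(296,245),(359,245),(360,138),(292,138)])
rect('green',W,.044,[(296,237),(354,239),(356,149),(294,149)])
rect('holder base',W,.009,[(113,251),(163,234),(116,125),(68,157)])
print('orange',W(347,300,.05))
g=W(325,193,.044);print(tool(g,'w6.png'))
E=0
"
```

```text
dowels [ 0.4619 -0.382 ] L 0.1139 W 0.0361 yawL -0.139 yawW -1.73
block [ 0.4613 -0.3818] L 0.1023 W 0.0607 yawL -0.141 yawW -1.73
green [ 0.464  -0.3804] L 0.0806 W 0.0526 yawL -0.156 yawW -1.749
holder base [ 0.4982 -0.1341] L 0.1337 W 0.0896 yawL 0.229 yawW -1.405
orange [ 0.35777208 -0.38538456  0.05      ]
[1.8 3.5]
```

Call:
{"api": "jog_arm", "payload": {"motion": [[0,0.08,0.2,0,0.74],[0,0,0.6,0,0.74],[0,0,0.7,0,0.74],[0,0,0.7,0,0.74],[0,0,0.7,0,0.74],[0,0,0.7,0,0.74],[0,0,0.4,0,0.74],[0,0,0.25,0,0.74],[0,0,0.1,0,0.74],[0,0,0.05,0,0.74],[0,0,0,0,0.74],[0,0,0,0,0.74]]}}

```text
clock: 23.55
position: [0.4647, -0.3796, 0.0312]
tool_rot: [3.141, -0.001, -0.16]
force: [-0.4, -0.0, 0.0]
grip_width: 0.0631
finger_force: 0.0
```

Call:
{"api": "jog_arm", "payload": {"motion": [[0,0,0.07,0,0.7],[0,0,0,0,0.5],[0,0,0,0,0.4],[0,0,0,0,0.4],[0,0,0,0,0.4],[0,0,0,0,0.4],[0,0,-0.1,0,0.4],[0,0,-0.3,0,0.4],[0,0,-0.6,0,0.4],[0,0,-0.8,0,0.4],[0,0,-0.8,0,0.4],[0,0,-0.8,0,0.4]]}}

```text
clock: 24.75
position: [0.4642, -0.3794, 0.132]
tool_rot: [3.142, -0.0, -0.161]
force: [0.5, 1.0, -1.5]
grip_width: 0.0523
finger_force: 52.6
```

Call:
{"api": "jog_arm", "payload": {"motion": [[0,0,-0.5,-1,0.4],[0,0,-0.3,-1,0.4],[0.1,-0.5,0,0,0.4],[0.14,-0.9,0,0,0.4],[0.14,-0.9,0,0,0.4],[0.14,-0.9,0,0,0.4],[0.14,-0.9,0,0,0.4],[0.14,-0.9,0,0,0.4],[0.14,-0.9,0,0,0.4],[0.14,-0.9,0,0,0.4],[0.14,-0.8,0,0,0.4],[0,-0.4,0,0,0.4]]}}

```text
clock: 25.95
position: [0.5012, -0.1365, 0.1543]
tool_rot: [-3.141, 0.0, 0.001]
force: [-0.3, -0.1, -2.1]
grip_width: 0.0524
finger_force: 52.7
```

Call:
{"api": "jog_arm", "payload": {"motion": [[0,0,0,-0.6,0.4],[0,0,0,-0.9,0.4],[0,0,0,-0.9,0.4],[0,0,0,-0.54,0.4],[0,0,0,0,0.4],[0,0,0,0,0.4],[0,0,0,0,0.4]]}}

```text
clock: 26.65
position: [0.5009, -0.1395, 0.1545]
tool_rot: [3.142, 0.0, 0.233]
force: [0.5, 0.5, -3.0]
grip_width: 0.0527
finger_force: 52.7
```

```bash
python3 -c "
from h import *
shot('wrist','w7.png');o=bot.observe();print(o['position'],o['tool_rot'],o['grip_width'],o['force'],o['clock'])"
```

```text
[ 0.50094029 -0.13941257  0.15444187] [-3.14157096e+00  2.27648774e-04  2.33567590e-01] 0.05265389978796491 [ 0.02179043 -0.51343913 -1.15923096] 26.7
```

View pics/w7.png

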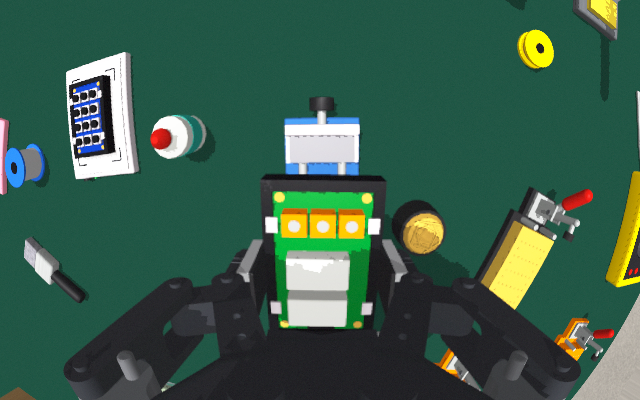

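Green is held square, with columns 262–386 (mid 324). The holder's far jaw is at columns 285–359 (mid 322), with its lip at rows 122–135 and its ledge ending at row 164. Blue sits on the plate within its marks. I check the holder's centre from the jaw edges.

```bash
python3 -c "
from m import *
T=lambda u,v,z:tool(w('w7.png',u,v,z),'w7.png')
print('ledge end(28)',T(322,164,.024),'lip in(53)',T(322,136,.032),T(322,135,.024),'jaw sides',T(285,136,.032),T(359,136,.032))
print('board far edge(42)',T(262,178,.171),T(386,178,.171))
print('plate/blue');W=lambda u,v,z:w('w7.png',u,v,z)
rect('blue',W,.028,[(76,158),(112,151),(107,76),(71,83)])
rect('plate',W,.014,[(76,179),(136,172),(128,54),(67,72)])
"
```

```text
ledge end(28) [25.1  0.9] lip in(53) [50.6  0.8] [50.9  0.9] jaw sides [ 50.8 -30.7] [50.8 32.4]
board far edge(42) [ 42.3 -24.5] [42.3 27.3]
plate/blue
blue [0.5265 0.117 ] L 0.0812 W 0.0566 yawL 0.257 yawW -1.325
plate [0.5233 0.1172] L 0.127 W 0.0958 yawL 0.266 yawW -1.304
```

Call:
{"api": "jog_arm", "payload": {"motion": [[-0.05,0,0.4,0,0.4],[0,0,0.7,0,0.4],[0,0,0.7,0,0.4],[0,0,0.7,0,0.4],[0,0,0.7,0,0.4],[0,0,0.5,0,0.4],[0,0,0.3,0,0.4],[0,0,0.15,0,0.4],[0,0,0.1,0,0.4],[0,0,0.05,0,0.4],[0,0,0,0,0.4],[0,0,0,0,0.4]]}}

```text
clock: 27.9
position: [0.4999, -0.1398, 0.0259]
tool_rot: [3.141, -0.001, 0.235]
force: [0.2, 0.1, -1.1]
grip_width: 0.0522
finger_force: 52.7
```

Call:
{"api": "jog_arm", "payload": {"motion": [[0,0,0.04,0,0.4],[0,0,0.03,0,0.4],[0,0,0,0,0.4],[0,0,0,0,0.4]]}}

```text
clock: 28.3
position: [0.4996, -0.1398, 0.0234]
tool_rot: [-3.142, 0.0, 0.235]
force: [0.4, 0.1, -1.9]
grip_width: 0.0528
finger_force: 52.7
```

Call:
{"api": "jog_arm", "payload": {"motion": [[0,0,0.04,0,0.4],[0,0,0,0,0.4],[0,0,0,0,0.4]]}}

```text
clock: 28.6
position: [0.4997, -0.1398, 0.0228]
tool_rot: [-3.142, -0.0, 0.235]
force: [-3.8, 1.8, 16.0]
grip_width: 0.053
finger_force: 54.6
```

Call:
{"api": "jog_arm", "payload": {"motion": [[0,0,0,0,0.7],[0,0,0,0,0.74],[0,0,0,0,0.76],[0,0,0,0,0.76],[0,0,-0.1,0,0.76],[0,0,-0.4,0,0.76],[0,0,-0.8,0,0.76],[0,0,-0.8,0.3,0.76],[0,0,-0.8,0.9,0.76],[0,0,-0.8,0.9,0.76],[0,0,-0.5,0.84,0.76],[0,0,-0.2,0,0.76]]}}

```text
clock: 29.8
position: [0.5002, -0.1398, 0.1563]
tool_rot: [3.141, -0.002, -0.002]
force: [-0.3, 0.2, -0.6]
grip_width: 0.0648
finger_force: 0.0
```

Call:
{"api": "jog_arm", "payload": {"motion": [[0,-0.5,0,0,0.76],[-0.1,-1,0,0,0.76],[-0.1,-1,0,0,0.76],[-0.1,-1,0,0,0.76],[-0.1,-1,0,0,0.76],[-0.1,-1,0,0,0.76],[-0.1,-1,0,0,0.76],[-0.1,-1,0,0,0.76],[-0.1,-1,0,0,0.76],[-0.1,-1,0,0,0.76],[-0.1,-1,0,0,0.76],[-0.1,-1,0,0,0.76]]}}

```text
clock: 31.0
position: [0.4663, 0.2064, 0.1542]
tool_rot: [3.141, 0.0, 0.002]
force: [-0.4, -0.6, 0.5]
grip_width: 0.0651
finger_force: 0.0
```

Call:
{"api": "jog_arm", "payload": {"motion": [[-0.1,-1,0,0,0.76],[-0.1,-1,0,0,0.76],[-0.1,-1,0,0,0.76],[-0.1,-1,0,0,0.76],[-0.1,-1,0,0,0.76],[-0.07,-0.7,0,0,0.76],[0,0,0,0,0.74],[0,0,0,0,0.74],[0,0,0,0,0.74]]}}

```text
clock: 31.9
position: [0.4499, 0.3751, 0.1542]
tool_rot: [3.141, 0.0, -0.001]
force: [-0.1, 0.0, -0.2]
grip_width: 0.0634
finger_force: 0.0
```

```bash
python3 -c "
from h import *
shot('wrist','w8.png');o=bot.observe();print(o['position'],o['tool_rot'],o['grip_width'],o['force'],o['clock'])"
```

```text
[0.45000803 0.37518864 0.15426012] [ 3.14122150e+00  1.07293368e-04 -1.05746561e-03] 0.06334977359722782 [-0.13037139  0.18746847  0.2969889 ] 31.95
```

View pics/w8.png

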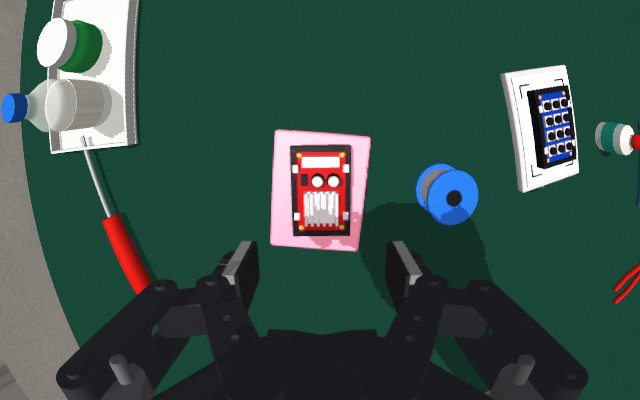

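Red lies flat on the foam (frame (291,146)–(351,235)), right under the gripper. I go down to take it.

Call:
{"api": "jog_arm", "payload": {"motion": [[0,-0.03,0.3,0,0.74],[0,0,0.7,0,0.74],[0,0,0.8,0,0.74],[0,0,0.8,0,0.74],[0,0,0.8,0,0.74],[0,0,0.6,0,0.74],[0,0,0.4,0,0.74],[0,0,0.2,0,0.74],[0,0,0.1,0,0.74],[0,0,0.05,0,0.74],[0,0,0,0,0.74],[0,0,0,0,0.74]]}}

```text
clock: 33.15
position: [0.45, 0.3774, 0.0123]
tool_rot: [-3.141, -0.001, -0.0]
force: [-0.0, 0.6, -1.2]
grip_width: 0.0631
finger_force: 0.0
```

Call:
{"api": "jog_arm", "payload": {"motion": [[0,0,0,0,0.6],[0,0,0,0,0.5],[0,0,0,0,0.4],[0,0,0,0,0.4],[0,0,0,0,0.4],[0,0,0,0,0.4]]}}

```text
clock: 33.75
position: [0.4499, 0.3774, 0.0125]
tool_rot: [-3.141, -0.0, -0.0]
force: [-2.5, -1.5, 9.5]
grip_width: 0.0522
finger_force: 51.6
```

Call:
{"api": "jog_arm", "payload": {"motion": [[0,0,-0.1,0,0.4],[0,0,-0.3,0,0.4],[0,0,-0.7,0,0.4],[0,0,-0.9,0,0.4],[0,0,-0.9,0,0.4],[0,0,-0.9,0,0.4],[0,0,-0.7,0,0.4],[0,0.3,-0.3,0,0.4],[0,0.6,0,0,0.4],[0,0.9,0,0,0.4],[0,0.9,0,0,0.4],[0,0.9,0,0,0.4]]}}

```text
clock: 34.95
position: [0.4489, 0.2662, 0.1547]
tool_rot: [3.14, 0.001, -0.001]
force: [1.4, 0.1, -1.1]
grip_width: 0.0526
finger_force: 53.2
```

Call:
{"api": "jog_arm", "payload": {"motion": [[0.1,0.9,0,0,0.4],[0.1,0.9,0,0,0.4],[0.1,0.9,0,0,0.4],[0.1,0.9,0,0,0.4],[0,0.9,0,0,0.4],[0,0.9,0,0,0.4],[0,0.9,0,0,0.4],[0,0.9,0,0,0.4],[0,0.9,0,0,0.4],[0,0.9,0,0,0.4],[0,0.9,0,0,0.4],[0,0.9,0,0,0.4]]}}

```text
clock: 36.15
position: [0.4597, -0.057, 0.1548]
tool_rot: [3.141, 0.002, -0.001]
force: [0.1, -0.5, -1.3]
grip_width: 0.0522
finger_force: 53.2
```

Call:
{"api": "jog_arm", "payload": {"motion": [[0,0.9,0,0,0.4],[0,0.9,0,0,0.4],[0,0.9,0,0,0.4],[0,0.9,0,0,0.4],[0,0.9,0,0,0.4],[0,0.9,0,0,0.4],[0,0.9,0,0,0.4],[0,0.9,0,0,0.4],[0,0.7,0,0.5,0.4],[0,0.3,0,0.8,0.4],[0,0,0,0.5,0.4]]}}

```text
clock: 37.25
position: [0.4585, -0.3029, 0.1545]
tool_rot: [3.141, 0.002, -0.15]
force: [0.1, 0.6, -1.1]
grip_width: 0.0524
finger_force: 53.2
```

Call:
{"api": "jog_arm", "payload": {"motion": [[0,0,0,0,0.4],[0,0,0,0,0.4]]}}

```text
clock: 37.45
position: [0.4599, -0.3008, 0.155]
tool_rot: [-3.141, 0.001, -0.144]
force: [0.1, 0.1, -1.4]
grip_width: 0.0527
finger_force: 53.2
```

Call:
{"api": "jog_arm", "payload": {"motion": [[0.1,0.5,0,0,0.4],[0.15,0.8,0,0,0.4],[0.15,0.8,0,0,0.4],[0.08,0.5,0,0.08,0.4],[0,0,0,0,0.4],[0,0,0,0,0.4],[0,0,0,0,0.4]]}}

```text
clock: 38.15
position: [0.4642, -0.3793, 0.1556]
tool_rot: [-3.141, 0.0, -0.15]
force: [0.4, -0.2, -2.4]
grip_width: 0.0527
finger_force: 53.2
```

```bash
python3 -c "
from h import *
shot('wrist','w9.png');o=bot.observe();print(o['position'],o['tool_rot'],o['grip_width'],o['force'],o['clock'])"
```

```text
[ 0.46430212 -0.37926568  0.15566004] [-3.14110552e+00  9.08749140e-05 -1.49773588e-01] 0.052189843949811514 [ 0.56295457  0.39550364 -1.98863755] 38.2
```

View pics/w9.png

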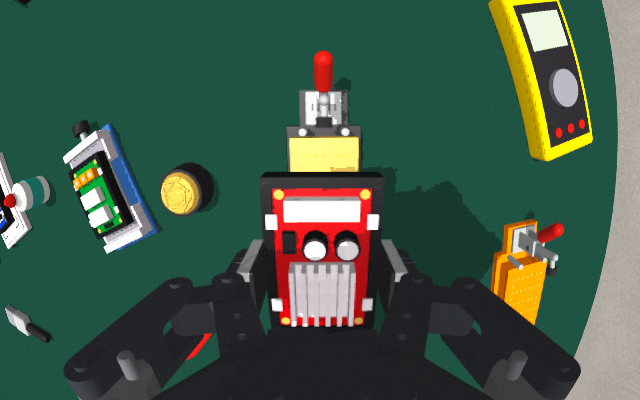

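Red is held square (columns 262–383, far edge row 174). The tester block's far edge is at row 136 with columns 289–361, and its dowels are at (303,131) and (345,131). Green sits in the holder.

```bash
python3 -c "
from m import *
T=lambda u,v,z:tool(w('w9.png',u,v,z),'w9.png')
print('block far (52)',T(289,137,.03),T(361,137,.03),'dowels',T(303,131,.037),T(345,131,.037))
print('board far(42)',T(262,176,.170),T(383,176,.170))
"
```

```text
block far (52) [ 50.  -27.6] [50.  34.6] dowels [ 55.4 -15. ] [55.4 20.1]
board far(42) [ 43.  -24.8] [42.9 26.5]
```

Call:
{"api": "jog_arm", "payload": {"motion": [[-0.06,0.06,0.3,0,0.4],[0,0,0.6,0,0.4],[0,0,0.7,0,0.4],[0,0,0.7,0,0.4],[0,0,0.7,0,0.4],[0,0,0.5,0,0.4],[0,0,0.3,0,0.4],[0,0,0.2,0,0.4],[0,0,0.08,0,0.4],[0,0,0,0,0.4],[0,0,0,0,0.4]]}}

```text
clock: 39.3
position: [0.4623, -0.3818, 0.0339]
tool_rot: [3.141, -0.001, -0.151]
force: [-0.1, 0.5, -1.9]
grip_width: 0.0527
finger_force: 53.2
```

Call:
{"api": "jog_arm", "payload": {"motion": [[0,0,0.04,0,0.4],[0,0,0.04,0,0.4],[0,0,0,0,0.4],[0,0,0,0,0.4]]}}

```text
clock: 39.7
position: [0.4621, -0.3816, 0.0309]
tool_rot: [3.142, -0.0, -0.151]
force: [0.5, -0.3, -1.9]
grip_width: 0.0526
finger_force: 53.2
```

Call:
{"api": "jog_arm", "payload": {"motion": [[0,0,0.04,0,0.4],[0,0,0.02,0,0.4],[0,0,0,0,0.4],[0,0,0,0,0.4]]}}

```text
clock: 40.1
position: [0.4622, -0.3817, 0.0304]
tool_rot: [-3.141, -0.001, -0.151]
force: [-6.7, 6.2, 26.3]
grip_width: 0.0524
finger_force: 56.2
```

Seated. I release, rise, and move off so the scene camera has a clear view.

Call:
{"api": "jog_arm", "payload": {"motion": [[0,0,0,0,0.7],[0,0,0,0,0.74],[0,0,0,0,0.76],[0,0,0,0,0.76],[0,0,-0.1,0,0.76],[0,0,-0.4,0,0.76],[0,0,-0.8,0,0.76],[0,0,-0.8,0,0.76],[0,0,-0.8,0,0.76],[0,0,-0.8,0,0.76],[0,0,-0.5,0,0.76],[0,0,0,0,0.76]]}}

```text
clock: 41.3
position: [0.4628, -0.3822, 0.1575]
tool_rot: [3.14, -0.003, -0.151]
force: [0.2, 0.0, -0.6]
grip_width: 0.0652
finger_force: 0.0
```

Call:
{"api": "jog_arm", "payload": {"motion": [[0,-0.8,-0.6,0,0.76],[0,-0.9,-0.6,0,0.76],[0,-0.9,-0.6,0,0.76],[0,-0.9,-0.6,0,0.76],[0,-0.9,-0.3,0,0.76],[0,-0.9,0,0,0.76],[0,-0.9,0,0,0.76],[0,-0.9,0,0,0.76],[0,-0.9,0,0,0.76],[0,-0.9,0,0,0.76],[0,-0.5,0,0,0.76],[0,0,0,0,0.76]]}}

```text
clock: 42.5
position: [0.5045, -0.1006, 0.2355]
tool_rot: [-3.141, 0.001, -0.148]
force: [0.9, -0.3, 0.3]
grip_width: 0.0647
finger_force: 0.0
```

```bash
python3 -c "
from h import *
shot('scene','s2.png');o=bot.observe();print(o['position'],o['clock'])
a=cv2.imread('pics/s2.png');cv2.imwrite('pics/s2c.png',cv2.resize(a[180:275,215:445],None,fx=3.4,fy=3.4,interpolation=cv2.INTER_CUBIC))"
```

```text
[ 0.50430047 -0.10209459  0.23563394] 42.55
```

View pics/s2c.png

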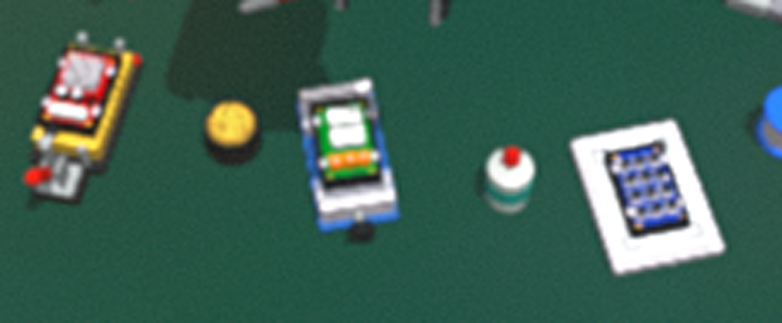

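The crop shows red in the tester, green in the holder, blue on the plate, and all three bystanders in place. Green looks a little nearer the far jaw, so I check it numerically, along with a profile from the wrist camera.

```bash
cat > p.py <<'E'
from m import *
from scipy.ndimage import map_coordinates
from scipy.spatial.transform import Rotation as Ro
C=lambda u,v,z:w('s2.png',215+(u+.5)/3.4-.5,180+(v+.5)/3.4-.5,z)
rect('green',C,.038,[(309,103),(372,92),(383,182),(322,190)])
rect('lips',C,.032,[(299,91),(371,80),(396,207),(318,220)])
rect('base',C,.009,[(299,98),(371,88),(399,218),(320,230)])
rect('red',C,.044,[(62,50),(118,62),(90,133),(34,118)])
rect('dowels',C,.037,[(82,37),(120,43),(83,152),(43,139)])
rect('blue',C,.028,[(602,149),(660,140),(692,225),(635,237)])
rect('plate',C,.014,[(570,143),(675,121),(724,247),(617,273)])
g=bot.grab_frame('wrist');o=bot.observe()
F=200/np.tan(np.radians(g['fovy'])/2);M=np.array(g['mount']);R=Ro.from_euler('xyz',o['tool_rot']).as_matrix()
def pix(P):
    q=((P-o['position'])@R-M[:3,3])@M[:3,:3]; r=np.hypot(q[...,0],q[...,1]); k=np.arctan2(r,q[...,2])/r*F
    return g['cx']+q[...,0]*k,g['cy']+q[...,1]*k
def prof(c,yaw,z,y0,xs):
    ys=y0+np.linspace(-.002,.002,3); X,Y=np.meshgrid(xs,ys,indexing='ij'); P=np.stack([c[0]+X*np.cos(yaw)-Y*np.sin(yaw),c[1]+X*np.sin(yaw)+Y*np.cos(yaw),X*0+z],-1)
    u,v=pix(P); return np.stack([map_coordinates(g['pixels'][...,k].astype(float),[v,u],order=1) for k in range(3)],-1).mean(1).round().astype(int)
xs=np.arange(-.076,.077,.002)
for n,z,y in [('mid z38',.038,0.),('mid z32',.032,0.),('edge z32',.032,.0295)]:
    print(n); print(' '.join(f"{int(round(x*1000))}:{a},{b},{c}" for x,(a,b,c) in zip(xs,prof((.501,-.139),.235,z,y,xs))))
E
python3 p.py
```

```text
green [ 0.5032 -0.1382] L 0.0912 W 0.0551 yawL 0.188 yawW 1.807
lips [ 0.5066 -0.1387] L 0.1323 W 0.0667 yawL 0.22 yawW 1.813
base [ 0.502  -0.1385] L 0.1374 W 0.068 yawL 0.232 yawW 1.796
red [ 0.4681 -0.3829] L 0.0759 W 0.0538 yawL -0.162 yawW 1.358
dowels [ 0.4647 -0.3789] L 0.1149 W 0.0376 yawL -0.13 yawW 1.359
blue [0.5284 0.1237] L 0.0877 W 0.0516 yawL 0.285 yawW 1.831
plate [0.5277 0.1248] L 0.1304 W 0.0974 yawL 0.286 yawW 1.876
mid z38
-76:34,91,73 -74:35,91,73 -72:36,91,73 -70:36,92,74 -68:34,92,73 -66:35,90,72 -64:33,88,71 -62:46,98,81 -60:207,204,207 -58:233,227,230 -56:233,227,231 -54:233,227,231 -52:170,163,167 -50:167,161,165 -48:164,160,167 -46:137,135,141 -44:63,62,65 -42:40,38,40 -40:32,55,37 -38:38,61,45 -36:41,41,43 -34:90,89,88 -32:227,227,223 -30:239,239,235 -28:245,245,243 -26:254,254,254 -24:255,255,255 -22:255,255,255 -20:255,255,255 -18:254,254,254 -16:188,200,185 -14:75,203,103 -12:170,231,180 -10:255,255,255 -8:255,255,255 -6:255,255,255 -4:255,255,255 -2:255,255,255 0:255,255,255 2:255,255,255 4:247,247,246 6:129,194,138 8:43,218,88 10:45,219,90 12:45,219,9
[... 2005 characters left out ...]
100,146 -20:45,98,145 -18:50,109,166 -16:61,131,189 -14:62,134,193 -12:61,133,195 -10:64,138,201 -8:62,137,201 -6:63,136,205 -4:60,133,195 -2:63,136,200 0:61,132,190 2:62,136,197 4:61,134,194 6:65,138,201 8:65,140,203 10:65,139,205 12:63,138,205 14:62,135,199 16:64,139,202 18:61,135,191 20:65,142,206 22:63,137,200 24:64,139,203 26:77,149,208 28:168,195,214 30:174,197,215 32:181,200,208 34:168,197,208 36:161,188,199 38:176,199,214 40:171,196,211 42:161,192,213 44:171,197,212 46:176,200,215 48:175,200,220 50:176,195,206 52:182,204,213 54:180,200,209 56:171,193,206 58:174,198,209 60:156,185,213 62:74,149,216 64:68,147,212 66:51,114,162 68:35,93,77 70:35,91,73 72:35,92,74 74:34,91,73 76:33,91,73
```

The profile puts green within 1 mm of the holder's centre: the jaws' inner edges are at −55 and +51 mm, and the board runs from −45 to +40 mm. Red and blue are also within tolerance, so I hand in.

```bash
python3 -c "
from workcell import bot
print(bot.job_done())"
```

```text
the job is handed in; nothing more can be done
None
```

I handed the job in at about 43 s: blue is on the light plate, red (parked on the foam on the way) is in the test fixture and green is in the board holder, each measured within about 5 mm of its station's centre; no verdict was returned.

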